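# Test the latching emergency stop of a workshop machine

## Task

Test the emergency stop on its box: with the fingertips, push the mushroom-shaped button straight down until it latches in, then turn it clockwise (seen from above) by pushing sideways on the raised ridge on its top, until the latch lets go and it springs fully back out. Touch the button only with light pushes, never gripping or forcing it, then move clear and leave it standing out. Leave the start box with its flat buttons and the other things on the bench alone.

Things in the scene. Friction and masses are not known exactly. Their poses are not given: they have to be found in the camera images.
- station: stop box, a grey metal enclosure 120 mm (its x) by 110 mm (its y) by 75 mm high, fixed to the bench; origin at the centre of its underside, z up. The mushroom button stands in the middle of its top
- stop_grip (a point): middle of the top face of the ridge on the mushroom button, 130 mm above the bench while the button is out; it moves and turns with the button. z up; x runs along the ridge. The ridge is a straight bar 52 mm long, 10 mm wide, with upright sides, standing 14 mm above the domed head (which falls away another 4 mm by 25 mm from the axis). The round head is 60 mm across, its rim's underside 33 mm below this point. The button's upright axis passes through this point
- stop_press (a joint): how far the button is pushed in, m: 0 out, 0.009 at the hard stop. It latches when pushed past 0.006 and then, let go, stays at about 0.006. Pushing in takes 2.5 N at first, never more than about 6 N on the way, then meets the hard stop. Latched, it springs out when it is twisted far enough
- stop_twist (a joint): turn of the button about its upright axis, rad: 0 at rest, growing clockwise seen from above, hard stop at 0.785. A light spring of 0.012 to 0.036 N m turns it back to 0 when let go. The latch lets go at about 0.42 to 0.48, so turn it to about 0.6; pushed round hard, the rubbing finger may hold the freed button in until it is eased off
- starter: start box, a grey enclosure 130 mm (its x) by 90 mm by 60 mm high, fixed to the bench; origin at the centre of its underside. Two flat round buttons 26 mm across stand 22 mm above its top, 30 mm before and behind its middle along its x. Not to be touched
- flat_near (a joint): how far one flat button of the start box is pushed in, m; 0 out, 0.006 in. Leave it out
- flat_far (a joint): how far the other flat button of the start box is pushed in, m; 0 out, 0.006 in. Leave it out
- wrench_grip (a point): handle of a loose steel wrench about 200 mm long lying on the bench; leave it
- tin_mid (a point): centre of a loose round tin, 66 mm across and 90 mm high, standing on the bench; leave it
- bin_mid (a point): centre of a loose small open plastic bin 120 by 100 by 50 mm; leave it
Things that resemble listed ones, but are neither listed nor needed, are in the scene too. What is shaped like the station but brown or purple is not meant.

How it is judged:
By the outcome, as a careful person would: the job done as asked, in the order asked, and still so for the second after the job is handed in, with the robot touching nothing.
It also fails if it takes over 48 s, if anything falls off the work surface, if the arm or the gripper's body presses on something with over 40 N, if the wrist force passes 120 N, or if a joint passes its speed limit or range.

## Robot

A 7-joint arm with a two-finger parallel gripper is mounted at the origin on the work surface. World frame = base frame: x ahead of the robot, y to its left, z up, the work surface at z = 0. Lengths are in m, angles in rad, forces in N, time in s.
With the tool pointing down it reaches from about 0.4 to 0.85 m from the base axis. Payload 10.4 kg.
Tool frame: the origin (TCP) lies on the centre line of the jaws, within the pads' length; the fingertips stand 11 mm ahead of it and the grasp point (between the pads) lies 8 mm behind it; z points along the fingers, y is the line along which they close (so a half turn about z gives the same grasp; the last joint's range is limited). The gripper opens to 87 mm and grips with 3 to 60 N. Pads are 19 mm wide; open, the fingers measure 117 mm over their backs; the gripper's body (75 mm by 190 mm) begins 51 mm behind the grasp point.
Start: joints at [-1.302, 0.332, -0.065, 1.46, 0.022, 1.35, -0.088], TCP at [0.18, 0.599, 0.234] pointing down, gripper open.
Joint ranges: [-2.6, 2.6], [-0.5, 2.12], [-1.47, 1.34], [0.16, 2.42], [-1.27, 4.41], [0.06, 2.06], [-2.6, 2.6]. Speed limits (rad/s): [2.22, 2.22, 2.79, 2.79, 3.14, 3.14, 3.14].

## Interface

Orientations are given as a unit quaternion [x, y, z, w].
In Python, from bench import r gives the robot as it stands.
- The arm moves only by the shell command python3 -m pendant 'ROWS' [OPENING] [FORCE]. ROWS is JSON, a list of rows, each a list of 4 numbers: the shift along the tool's x, y, z in m, then the turn about the tool's z in rad. A call has 1 to 8 rows; each row shifts and turns the commanded pose from where the row before left it, along the tool's axes as they then stand; what a row does not reach is not made up. A row lasts 1/12 s, in which the tool goes at most 41.7 mm and 7.16 degrees, less where a joint would pass 70% of its speed; a pose out of reach is approached as far as the arm can. A call with a gripper value outside its range is refused whole. OPENING is the opening, from 0 (shut) to 1 (fully open), set as the call begins (- or left out, the last holds). The fingers move at their own pace and stop on an object; FORCE is the grip in N (left out, the last holds). Time passes only in rows, so rows that do not move let the fingers close. It gives the time, the measured TCP pose, the force, the opening and the grip force at its end, in the units of the state.
- r.read_state(): the state, without advancing time (a new reading comes with each control period).
- r.camera(name): name is "scene" or "top"; returns a dict with "img" (400x640x3 uint8, red, green, blue), "camera_matrix" (3x3 intrinsics, pixels), "xyz" and "attitude" of the camera in the world. Camera axes: x right, y down, z forward; pixel columns grow to the right and rows downward; lengths in m; the calibration is good to about 2 mm. A picture is of the moment at which its call begins. There is no depth.
- r.close_job(): hands the job in; it is judged then, once.
Trained networks look in the newest picture that a camera, given by its name, has taken for a name from the list of things; names that differ only in an ending like _2 or _b are one class to them, and where a whole thing is asked for, a point or a joint stands for the part that bears it (a point fixed in the world has none). Each returns a list of dicts, best first, with "score" (0 to 1); they miss things now and then, are a little off and sometimes report something else, mostly with a low value. They report only what shows in the picture. A call takes as long as a camera call. They do not tell look-alikes from the thing itself.
- r.outline_of(thing, camera): "mask" (400x640 bool, what is visible of it) and "bbox" ([centre column, centre row, width, height] in pixels, round what is visible of it).
The state is a dict: "time": time; "joint_positions": joint angles; "joint_vel": joint speeds; "joint_torque": joint torques, N m; "ee_pos": TCP position; "eef_rot": TCP orientation; "ft_force": force on the tool from outside, world axes, zero at the start; "torque": the same for the moment, N m; "width": finger opening in m; "grip_force": force on a finger pad.
Only numpy, scipy, OpenCV 4.12 (cv2) and the standard library are available. Lean on these libraries where they do the work, as an engineer would, in place of code of your own. Each camera call takes 0.05 s, during which the arm holds its last target. There are 200 camera calls.

## Working session

There is one attempt and no reset: what is moved stays moved. The work goes in short steps, Python scripts to look and compute and a shell command to move; the robot and the scene stay as the last step left them, time stands still between calls to the robot, and variables do not carry over. Pictures are saved under pics/ and viewed, at most 10 in all, crops included, and the job is handed in when it is done.

```bash
mkdir -p pics; cat > h.py <<'E'
from bench import r
import numpy as np, cv2
from scipy.spatial.transform import Rotation as R
def att(c):
    a=np.array(c["attitude"]); return a if a.shape==(3,3) else R.from_quat(a).as_matrix()
def ray(c,px,z):
    K=np.array(c["camera_matrix"]);d=att(c)@np.linalg.solve(K,[px[0],px[1],1]);o=np.array(c["xyz"])
    return o+d*(z-o[2])/d[2]
def proj(c,p):
    q=att(c).T@(np.array(p)-np.array(c["xyz"]));q=np.array(c["camera_matrix"])@q;return q[:2]/q[2]
def save(n,im): cv2.imwrite("pics/"+n,cv2.cvtColor(im,cv2.COLOR_RGB2BGR))
E
python3 - <<'E'
from h import *
s=r.read_state();print({k:np.round(v,3).tolist() for k,v in s.items()})
ims=[]
for n in("scene","top"):
    c=r.camera(n);save(n+"0.png",c["img"]);print(n,c["xyz"],c["attitude"],c["camera_matrix"])
    for t in("station","stop_grip","starter","flat_near","tin_mid","bin_mid","wrench_grip"):
        for o in r.outline_of(t,n):
            print(t,round(o["score"],2),np.round(o["bbox"]).tolist(), np.round(ray(c,o["bbox"][:2],.1),3).tolist())
E
```

```text
{'time': 0.0, 'joint_positions': [-1.302, 0.333, -0.065, 1.461, 0.022, 1.35, -0.089], 'joint_vel': [0.001, 0.0, 0.0, -0.001, -0.001, 0.002, -0.001], 'joint_torque': [-0.0, -62.323, 0.025, -38.992, -0.061, 0.039, 0.0], 'ee_pos': [0.18, 0.598, 0.233], 'eef_rot': [0.145, 0.989, -0.001, -0.0], 'ft_force': [-0.546, 1.181, -0.568], 'torque': [0.019, 0.021, 0.006], 'grip_force': 0.0, 'width': 0.087}
scene [1.1630146  0.77656349 0.82187817] [ 0.28462765  0.84731267 -0.42206282 -0.15136486] [[461.30899344   0.         318.63747697]
 [  0.         461.30899344 197.06965823]
 [  0.           0.           1.        ]]
station 0.97 [345.0, 241.0, 58.0, 68.0] [0.617, 0.188, 0.1]
station 0.86 [288.0, 281.0, 71.0, 69.0] [0.796, 0.212, 0.1]
station 0.65 [379.0, 198.0, 51.0, 60.0] [0.437, 0.113, 0.1]
station 0.63 [356.0, 350.0, 64.0, 84.0] [0.792, 0.426, 0.1]
station 0.59 [454.0, 230.0, 48.0, 60.0] [0.38, 0.315, 0.1]
stop_grip 0.96 [357.0, 326.0, 25.0, 36.0] [0.754, 0.386, 0.1]
stop_grip 0.82 [380.0, 180.0, 20.0, 15.0] [0.38, 0.057, 0.1]
stop_grip 0.79 [286.0, 261.0, 25.0, 19.0] [0.765, 0.162, 0.1]
st
[... 1043 characters left out ...]
.0] [0.575, 0.13, 0.1]
stop_grip 0.95 [304.0, 262.0, 25.0, 21.0] [0.38, 0.063, 0.1]
stop_grip 0.82 [272.0, 124.0, 22.0, 21.0] [0.763, 0.159, 0.1]
stop_grip 0.74 [191.0, 127.0, 20.0, 22.0] [0.752, 0.386, 0.1]
stop_grip 0.59 [223.0, 282.0, 22.0, 25.0] [0.324, 0.286, 0.1]
stop_grip 0.57 [279.0, 194.0, 21.0, 21.0] [0.565, 0.136, 0.1]
starter 0.67 [379.0, 217.0, 37.0, 48.0] [0.504, -0.141, 0.1]
flat_near 0.65 [452.0, 231.0, 44.0, 49.0] [0.469, -0.339, 0.1]
flat_near 0.55 [381.0, 230.0, 12.0, 14.0] [0.469, -0.146, 0.1]
tin_mid 0.98 [352.0, 133.0, 23.0, 26.0] [0.739, -0.065, 0.1]
bin_mid 0.89 [449.0, 231.0, 42.0, 51.0] [0.469, -0.332, 0.1]
bin_mid 0.34 [279.0, 194.0, 22.0, 20.0] [0.567, 0.135, 0.1]
```

View pics/scene0.png

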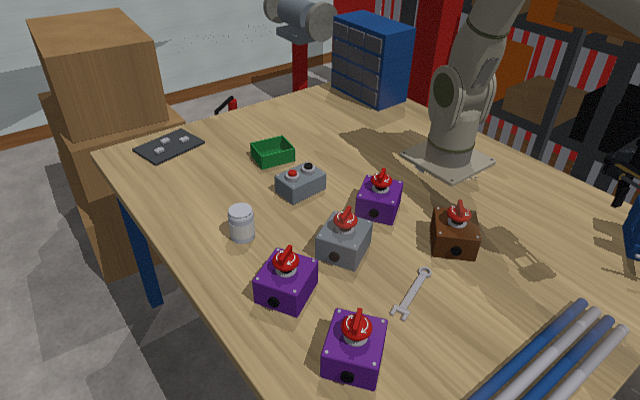

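View pics/top0.png

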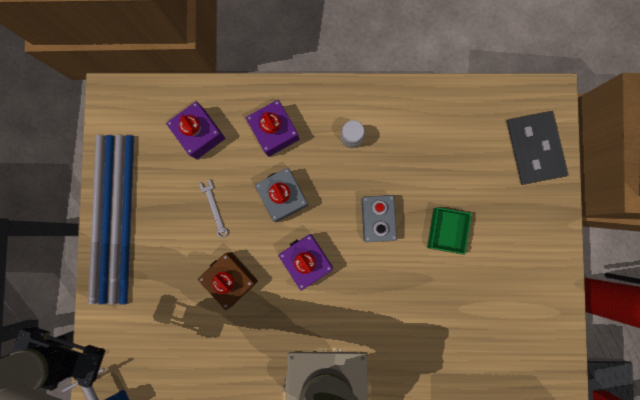

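The look-alikes, by scene pixel, are purple boxes at (286,280), (356,345) and (380,197), and a brown one at (455,230). The only grey one is at (345,240), which is (281,194) in the top view, so that's my choice. Next I'll check it in a close crop and fit the ridge.

```bash
python3 - <<'E'
from h import *
out=[]
L=[]
for n,(u,v) in(("scene",(346,219)),("top",(279,194))):
    c=r.camera(n);im=c["img"];cr=im[v-35:v+45,u-40:u+40];out.append(cv2.resize(cr,(400,400),interpolation=cv2.INTER_CUBIC))
    o=[o for o in r.outline_of("stop_grip",n) if abs(o["bbox"][0]-u)<12 and abs(o["bbox"][1]-v)<12]
    print(n,[(round(x["score"],2),np.round(x["bbox"],1)) for x in o])
    if n=="top": print([ray(c,(o[0]["bbox"][:2]),z).round(4) for z in(.10,.115,.13)])
    # box top face: lid corners later
save("crop.png",np.hstack(out))
E
```

```text
scene [(0.88, array([346.6, 218.2,  26.9,  24.3]))]
top [(0.69, array([280.9, 194.4,  23.8,  23.1]))]
[array([0.565 , 0.1301, 0.1   ]), array([0.5637, 0.1284, 0.115 ]), array([0.5623, 0.1267, 0.13  ])]
```

View pics/crop.png

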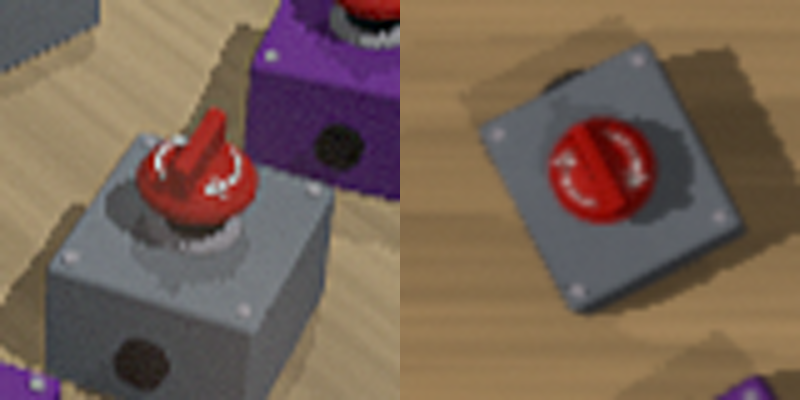

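The crop confirms it: grey box, red mushroom, ridge lying diagonally from upper left to lower right in the top view, with the ridge middle at about (279,192). Next, position and yaw.

```bash
python3 - <<'E'
from h import *
from scipy.optimize import least_squares
T=r.camera("top");S=r.camera("scene")
t=lambda x,y:(239+(x-400)/5-.4,159+y/5-.4); s=lambda x,y:(306+x/5-.4,184+y/5-.4)
P=[ray(T,t(*p),.075) for p in((637,60),(497,133),(577,290),(719,215))];print("screws",np.round(P,3),np.mean(P,0)); 
print("sidesT",[np.linalg.norm(P[i]-P[i-1]).round(4) for i in range(4)])
Q=[ray(S,s(*p),.075) for p in((148,140),(70,257),(245,311),(315,189))];print("screwsS",np.round(Q,3),np.mean(Q,0),[np.linalg.norm(Q[i]-Q[i-1]).round(4) for i in range(4)])
print("head T z.103",ray(T,t(603,168),.103))
a,b=ray(T,t(576,128),.13),ray(T,t(622,207),.13);print("ridgeT",a,b,(a+b)/2,np.linalg.norm(a-b),np.degrees(np.arctan2(*(a-b)[1::-1])))
a,b=ray(S,s(215,113),.13),ray(S,s(178,170),.13);print("ridgeS",a,b,(a+b)/2,np.linalg.norm(a-b),np.degrees(np.arctan2(*(a-b)[1::-1])))
d=P[0]-P[1];print("box yaw",np.degrees(np.arctan2(d[1],d[0])))
d=P[2]-P[1];print("box yaw",np.degrees(np.arctan2(d[1],d[0])))
E
```

```text
screws [[0.635 0.119 0.075]
 [0.593 0.198 0.075]
 [0.504 0.151 0.075]
 [0.547 0.072 0.075]] [0.5699922  0.13527498 0.075     ]
sidesT [np.float64(0.0999), np.float64(0.0894), np.float64(0.1002), np.float64(0.0904)]
screwsS [[0.546 0.066 0.075]
 [0.635 0.115 0.075]
 [0.592 0.195 0.075]
 [0.503 0.148 0.075]] [0.56911304 0.13089213 0.075     ] [np.float64(0.0919), np.float64(0.101), np.float64(0.091), np.float64(0.1003)]
head T z.103 [0.57082798 0.13456451 0.103     ]
ridgeT [0.58988079 0.14637749 0.13      ] [0.54715952 0.12082325 0.13      ] [0.56852015 0.13360037 0.13      ] 0.049780773362575186 30.88626189603326
ridgeS [0.55188409 0.1217209  0.13      ] [0.59473746 0.14480048 0.13      ] [0.57331077 0.13326069 0.13      ] 0.04867318015141426 -151.69438104965346
box yaw -61.90820324919348
box yaw -152.1521553946339
```

```bash
python3 -m pendant '[[0,0,0,0.12],[0,0,0,0.12],[0,0,0,0.12],[0,0,0,0.12],[0,0,0,0.12],[0,0,0,0.12],[0,0,0,0.06],[0,0,0,0]]' 0 10
python3 -m pendant '[[-0.02,0.004,0,0],[-0.035,0.007,0,0],[-0.035,0.007,0,0],[-0.035,0.007,0,0],[-0.035,0.007,0,0],[-0.035,0.007,0,0],[-0.035,0.007,0,0],[-0.035,0.007,0,0]]'
python3 -m pendant '[[-0.035,0.007,0,0],[-0.035,0.007,0,0],[-0.035,0.007,0,0],[-0.035,0.007,0,0],[-0.035,0.007,0,0],[-0.035,0.007,0,0],[-0.02,0.004,0,0],[0,0,0,0]]'
cat > d.py <<'E'
from h import *
import sys
# target: r along ridge, t along cw-normal offset (118.5 side), tip z, yaw cw extra
tx,ty,tz=map(float,sys.argv[1:4]); A=np.array([.570,.133])
s=r.read_state();M=R.from_quat(s["eef_rot"]).as_matrix();p=s["ee_pos"]
print("tooly yaw",np.degrees(np.arctan2(M[1,1],M[0,1])).round(2),"tilt",M[:,2].round(3),"pos",np.round(p,4),"F",np.round(s["ft_force"],2),"j7",s["joint_positions"][6],"w",s["width"])
y=np.radians(28.5);u=np.array([np.cos(y),np.sin(y)]);n=np.array([-u[1],u[0]])
g=np.r_[A+tx*u+ty*n,tz+.011];print("tool delta",(M.T@(g-p)).round(4))
E
python3 d.py 0 0 .16
```

```text
time: 1.77
ee_pos: [0.1797, 0.5986, 0.2336]
eef_rot: [0.512, 0.859, 0.0, -0.0]
ft_force: [-0.7, 0.3, -0.4]
width: 0.0415
grip_force: 0.0
time: 2.43
ee_pos: [0.354, 0.3898, 0.2338]
eef_rot: [0.509, 0.861, 0.0, -0.0]
ft_force: [0.4, 0.9, 0.4]
width: 0.0005
grip_force: 0.0
time: 3.1
ee_pos: [0.5065, 0.2063, 0.2338]
eef_rot: [0.513, 0.859, -0.0, 0.001]
ft_force: [-0.1, -0.7, -0.6]
width: 0.0005
grip_force: 0.0
tooly yaw 28.33 tilt [ 0.002 -0.001 -1.   ] pos [0.5065 0.2063 0.2338] F [-0.08 -0.66 -0.65] j7 0.07635820159202851 w 0.0005039615034623454
tool delta [-0.0945  0.0211  0.063 ]
```

```bash
python3 -m pendant '[[-0.03,0.007,0.01,0],[-0.03,0.007,0.015,0],[-0.03,0.007,0.015,0],[-0.0045,0,0.013,0],[0,0,0,0],[0,0,0,0]]'
python3 d.py 0 0 .138
python3 - <<'E'
from h import *
S=r.camera("scene");p=np.array(r.read_state()["ee_pos"]);p[2]-=.011
print(proj(S,p),proj(S,[.57,.133,.13]))
save("a.png",cv2.resize(S["img"][165:245,305:405],(800,640))[:600])
E
```

```text
time: 3.6
ee_pos: [0.5664, 0.1393, 0.1801]
eef_rot: [0.51, 0.86, -0.0, -0.001]
ft_force: [-0.2, 0.9, 0.7]
width: 0.0006
grip_force: 0.0
tooly yaw 28.68 tilt [-0.002 -0.    -1.   ] pos [0.5664 0.1393 0.1801] F [-0.17  0.87  0.66] j7 0.28609306119510386 w 0.0006493184098366053
tool delta [-0.0073  0.0002  0.0311]
[349.85070434 198.95678053] [345.93782234 211.24568615]
```

View pics/a.png

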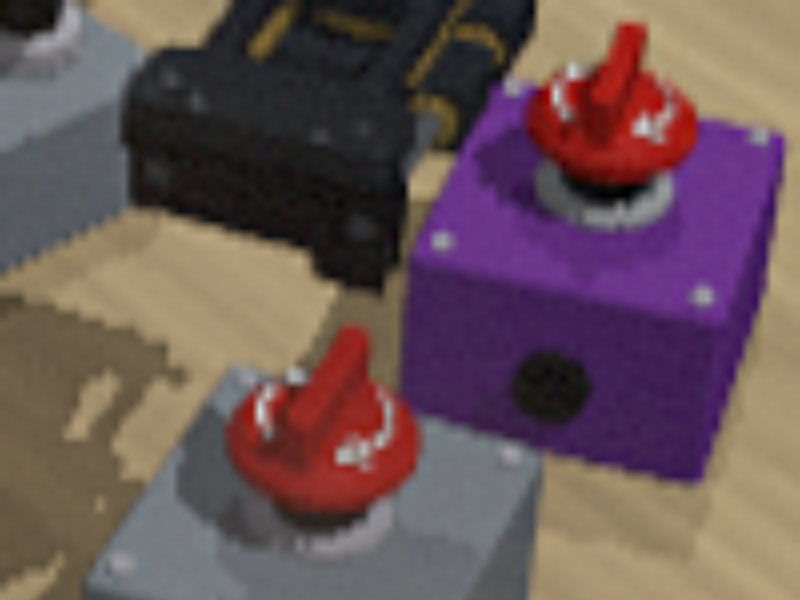

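The picture shows the grey box's button at crop (325,430). The closed fingertip is just above it, near (355,270), which agrees with the projection at (359,272). Now descend and press gently.

```bash
python3 -m pendant '[[-0.004,0,0.005,0],[-0.0033,0,0.01,0],[0,0,0.01,0],[0,0,0.005,0],[0,0,0.002,0],[0,0,0,0],[0,0,0,0]]'; python3 d.py 0 0 .13
python3 -m pendant '[[0,0,0.0015,0],[0,0,0.0015,0],[0,0,0,0],[0,0,0,0]]';python3 d.py 0 0 .13
python3 -m pendant '[[0,0,0.001,0],[0,0,0.001,0],[0,0,0,0],[0,0,0,0]]';python3 d.py 0 0 .13
```

```text
time: 4.23
ee_pos: [0.5707, 0.1321, 0.1486]
eef_rot: [0.511, 0.86, -0.0, -0.0]
ft_force: [0.2, -0.4, 0.1]
width: 0.0004
grip_force: 0.0
tooly yaw 28.6 tilt [-0.  0. -1.] pos [0.5707 0.1321 0.1486] F [ 0.17 -0.39  0.08] j7 0.31155173092234323 w 0.00037572970563234866
tool delta [ 0.0011 -0.0002  0.0076]
time: 4.57
ee_pos: [0.5708, 0.132, 0.1456]
eef_rot: [0.511, 0.86, 0.0, -0.0]
ft_force: [-0.5, -0.5, -0.1]
width: 0.0004
grip_force: 0.0
tooly yaw 28.59 tilt [ 0.  0. -1.] pos [0.5708 0.132  0.1456] F [-0.46 -0.47 -0.13] j7 0.3127428799625233 w 0.00037164220304279036
tool delta [ 0.0012 -0.0002  0.0046]
time: 4.9
ee_pos: [0.5707, 0.132, 0.1435]
eef_rot: [0.511, 0.86, -0.0, -0.0]
ft_force: [0.7, -0.4, -0.5]
width: 0.0005
grip_force: 0.0
tooly yaw 28.59 tilt [-0.  0. -1.] pos [0.5707 0.132  0.1435] F [ 0.69 -0.36 -0.52] j7 0.3135063173415436 w 0.0005038061679968813
tool delta [ 0.0012 -0.0002  0.0025]
```

```bash
for i in 1 2; do python3 -m pendant '[[0,0,0.001,0],[0,0,0.001,0],[0,0,0,0],[0,0,0,0]]'|grep -E "ee_pos|force"; done
for i in 1 2; do python3 -m pendant '[[0,0,0.001,0],[0,0,0,0],[0,0,0,0]]'|grep -E "ee_pos|ft_force"; done
```

```text
ee_pos: [0.5708, 0.132, 0.1416]
ft_force: [0.9, -0.1, 0.2]
grip_force: 0.0
ee_pos: [0.5709, 0.132, 0.1399]
ft_force: [-1.6, -0.5, 4.8]
grip_force: 2.2
ee_pos: [0.5709, 0.132, 0.1387]
ft_force: [-1.5, -0.9, 3.7]
ee_pos: [0.5708, 0.132, 0.1374]
ft_force: [-0.2, 0.4, 3.2]
```

```bash
python3 -m pendant '[[0,0,0.001,0],[0,0,0.001,0],[0,0,0,0],[0,0,0,0]]'|grep -E "ee_pos|ft_force"
python3 -m pendant '[[0,0,0.001,0],[0,0,0,0],[0,0,0,0]]'|grep -E "ee_pos|ft_force"
python3 -m pendant '[[0,0,0.001,0],[0,0,0,0],[0,0,0,0]]'|grep -E "ee_pos|ft_force"
```

```text
ee_pos: [0.5708, 0.132, 0.1355]
ft_force: [0.2, 0.5, 4.0]
ee_pos: [0.5708, 0.132, 0.1345]
ft_force: [0.1, 0.0, 2.7]
ee_pos: [0.5708, 0.132, 0.1335]
ft_force: [0.1, -0.7, 3.7]
```

```bash
python3 -m pendant '[[0,0,0.0005,0],[0,0,0,0],[0,0,0,0]]'|grep -E "ee_pos|ft_force"
python3 -m pendant '[[0,0,-0.004,0],[0,0,-0.01,0],[0,0,-0.016,0],[0.01,0.01,-0.016,0],[0.012,0.014,0,0],[0,0,0,0],[0,0,0,0]]'|grep -E "time|ee_pos|ft_force"; python3 d.py .024 .022 .117
python3 - <<'E'
from h import *
a=cv2.imread("pics/scene0.png");S=r.camera("scene")["img"][:,:,::-1]
f=lambda i:cv2.resize(i[190:260,315:365],(400,560),interpolation=cv2.INTER_CUBIC)
cv2.imwrite("pics/b.png",np.hstack([f(a),f(S)]))
E
```

```text
ee_pos: [0.5708, 0.132, 0.133]
ft_force: [0.0, 0.1, 3.9]
time: 7.73
ee_pos: [0.581, 0.1638, 0.1792]
ft_force: [0.3, -0.8, 0.2]
tooly yaw 28.69 tilt [-0. -0. -1.] pos [0.581  0.1638 0.1792] F [ 0.33 -0.79  0.23] j7 0.26404238115751316 w 0.0004697336408434611
tool delta [ 0.0002 -0.0003  0.0512]
```

View pics/b.png

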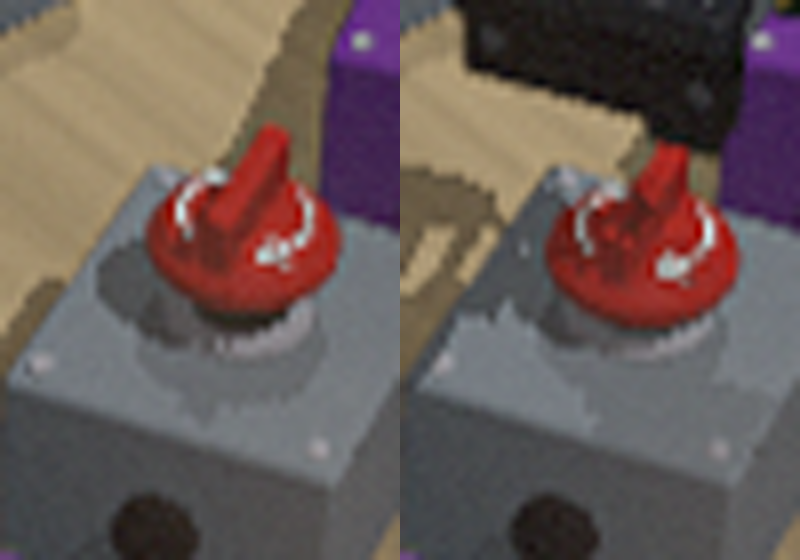

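The picture shows the head about 2 px lower than before, so it has latched, and the ridge hasn't turned. Now I'll go down beside the ridge's far end and ease up to its side.

```bash
python3 -m pendant '[[0,0,0.01,0],[0,0,0.015,0],[0,0,0.015,0],[0,0,0.008,0],[0,0,0.0035,0],[0,0,0,0],[0,0,0,0]]'|grep -E "ee_pos|ft_force"
python3 -m pendant '[[-0.002,0,0,0],[-0.002,0,0,0],[-0.002,0,0,0],[0,0,0,0],[0,0,0,0]]'|grep -E "ee_pos|ft_force"; python3 d.py .024 .0145 .117
```

```text
ee_pos: [0.5815, 0.1625, 0.1278]
ft_force: [-0.2, 2.2, 0.5]
ee_pos: [0.5845, 0.1577, 0.128]
ft_force: [-0.2, 1.6, 0.8]
tooly yaw 28.59 tilt [ 0.001  0.001 -1.   ] pos [0.5845 0.1577 0.128 ] F [-0.19  1.64  0.82] j7 0.29184515494134 w 0.00022141372589644566
tool delta [-0.0003 -0.0005 -0.    ]
```

```bash
python3 -m pendant '[[-0.0013,0.0007,0,0.05],[-0.0013,0.0007,0,0.05],[-0.0013,0.0007,0,0.05],[-0.0013,0.0007,0,0.05],[-0.0013,0.0007,0,0.05],[-0.0013,0.0007,0,0.05],[0,0,0,0]]'|grep -E "ee_pos|ft_force"
python3 -m pendant '[[-0.0013,0.0007,0,0.05],[-0.0013,0.0007,0,0.05],[-0.0013,0.0007,0,0.05],[-0.0013,0.0007,0,0.05],[-0.0013,0.0007,0,0.05],[-0.0013,0.0007,0,0.05],[0,0,0,0],[0,0,0,0]]'|grep -E "ee_pos|ft_force"; python3 d.py 0 0 .13
python3 - <<'E'
from h import *
a=cv2.imread("pics/scene0.png");S=r.camera("scene")["img"][:,:,::-1]
f=lambda i:cv2.resize(i[190:260,315:365],(400,560),interpolation=cv2.INTER_CUBIC)
cv2.imwrite("pics/c.png",np.hstack([f(a),f(S)]))
E
```

```text
ee_pos: [0.591, 0.1519, 0.1276]
ft_force: [0.4, 1.5, 0.7]
ee_pos: [0.5955, 0.1447, 0.1276]
ft_force: [-0.4, 2.9, 1.4]
tooly yaw -5.62 tilt [-0.  0. -1.] pos [0.5955 0.1447 0.1276] F [-0.45  2.85  1.36] j7 -0.23584804169441878 w 0.00035697005827317174
tool delta [-0.0142 -0.0242 -0.0134]
```

View pics/c.png

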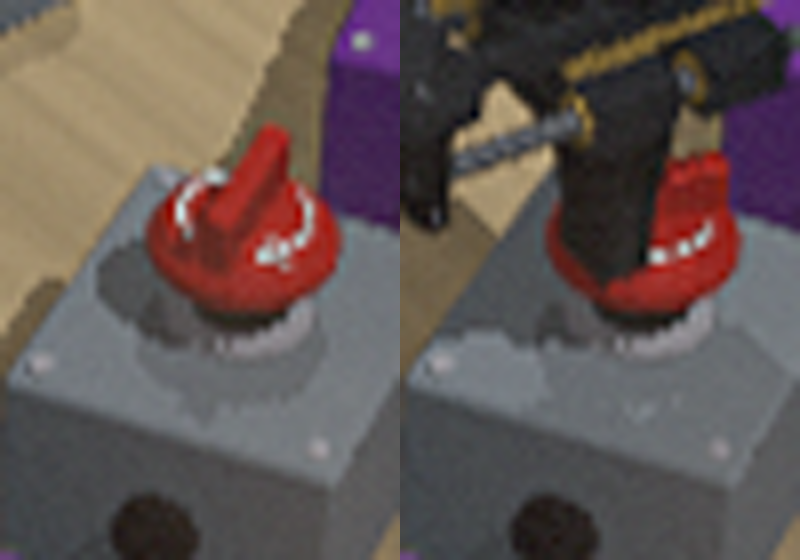

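The picture shows the ridge turned and the head back near its original height. Ease off, back away, and go up.

```bash
python3 -m pendant '[[0.001,0,0,0],[0.002,0,0,0],[0.003,0,0,0],[0.005,0,0,0],[0.008,0,0,0],[0.012,0,0,0],[0.012,0,0,0],[0,0,0,0]]'|grep -E "ee_pos|ft_force"
python3 -m pendant '[[0,0,-0.02,0],[0,0,-0.035,0],[0,0,-0.035,0],[0.03,0,-0.02,0],[0.04,0,0,0],[0.03,0,0,0],[0,0,0,0],[0,0,0,0]]'|grep -E "time|ee_pos|ft_force"
python3 - <<'E'
from h import *
a=cv2.imread("pics/scene0.png");S=r.camera("scene")["img"][:,:,::-1]
f=lambda i:cv2.resize(i[190:260,315:365],(400,560),interpolation=cv2.INTER_CUBIC)
cv2.imwrite("pics/d.png",np.hstack([f(a),f(S)]))
E
```

```text
ee_pos: [0.5997, 0.1915, 0.1273]
ft_force: [-0.4, -0.1, -0.3]
time: 11.42
ee_pos: [0.6093, 0.2893, 0.2367]
ft_force: [-0.1, -1.2, 0.1]
```

View pics/d.png

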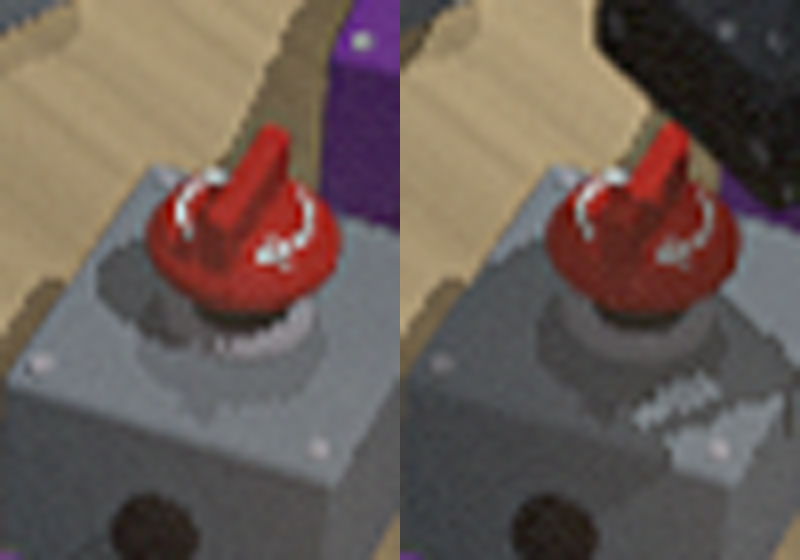

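The button is back at its original height and angle, and the gripper is clear of everything. Handing in.

```bash
python3 -c "
from bench import r
print(r.close_job())"
```

```text
the job is handed in; nothing more can be done
None
```

I pushed the grey stop box's button in until it latched, then turned it clockwise with a light side push until it let go. In the last picture it stands fully out and unturned, with the arm clear; the job is handed in.

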